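# Make up the part kits for two circuit-board models

### The job

Make up the two part kits from the stock on the foam sheet: the transformer, the heat sink and the black capacitor go into the green tray, the blue capacitor and the red film capacitor into the yellow tray, which already has its green terminal block. Set every part down gently and upright on the tray floor, one part to a compartment (any free compartment of that tray will do), never dropping one. Leave the terminal block, the magnifier and the roll of tape where they are.

Things in the scene. Friction and masses are not known exactly. Their poses are not given: they have to be found in the camera images.
- transformer_mid (a point): Small transformer, 40 mm high: dark steel core (22 mm along x, 48 along y), yellow taped coil (40 mm along x, 30 along y, 8 to 33 mm above the underside), steel strap with two flat feet (60 mm over all along y). About 0.2 kg. Best gripped across the core's end faces (48 mm, along y). The point is on its axis, 20 mm above its underside. Stands upright (z up), at any yaw, on the fixed white foam sheet (3 mm thick).
- heatsink_mid (a point): Bright aluminium heat sink with eight fins standing on its end: 26 mm along x, 42 mm along y, 45 mm high, to be handled as a solid block. About 0.06 kg. Grip along x (26 mm) or y (42 mm). The point is its centre, 22.5 mm above its underside. Stands upright (z up), at any yaw, on the fixed white foam sheet (3 mm thick).
- black_cap_mid (a point): Black round capacitor, diameter 35 mm, body 50 mm high, with two silvery terminals 4.5 mm high on its top. About 0.07 kg. The point is on its axis, 25 mm above its underside. Stands upright (z up), at any yaw, on the fixed white foam sheet (3 mm thick), terminals on top.
- blue_cap_mid (a point): Dark blue round capacitor, diameter 30 mm, body 42 mm high, with two silvery terminals 4.5 mm high on its top. About 0.045 kg. The point is on its axis, 21 mm above its underside. Stands upright (z up), at any yaw, on the fixed white foam sheet (3 mm thick), terminals on top.
- film_cap_mid (a point): Red box-shaped film capacitor, 24 mm along x, 42 mm along y, body 38 mm high, with two thin tinned tabs 7 mm high on its top. About 0.05 kg. The point is its centre, 19 mm above its underside. Stands upright (z up), at any yaw, on the fixed white foam sheet (3 mm thick), tabs on top.
- green_tray: Green shallow kit tray, fixed on the bench, at any yaw: 168 mm square outside, rim 15 mm high, walls 4 mm thick, floor 3 mm thick. Two crossed dividers (4 mm thick, tops 13 mm above the bench) make four compartments of 78 x 78 mm, all empty, centred at x = +-41, y = +-41 mm in its frame. Origin: centre of the underside, on the bench; x, y along the walls, z up.
- yellow_tray: Yellow shallow kit tray, fixed on the bench, the same in every size as the green one; the terminal block lies in its compartment at x = +41 mm, y = +41 mm, the other three are empty. Origin: centre of the underside, on the bench (z = 0); x and y along the walls, z up.
- terminal_block_mid (a point): Green five-pole screw terminal block, 18 mm along x, 50 mm along y, 20 mm high, already in the yellow tray; loose, not to be shifted. The point is its centre, 10 mm above its underside.
- loupe_mid (a point): Bystander: black folding magnifier standing open on the bench beyond the work, C-shaped from the side, 40 x 36 mm, 45 mm high; loose, not to be shifted. The point is its centre, 22.5 mm above the bench.
- tape_mid (a point): Bystander: tan roll of tape lying flat on the bench beyond the work, outer diameter 72 mm, hole 52 mm, 18 mm high; loose, not to be shifted. The point is its centre, 9 mm above the bench.
There are look-alikes about, which are no part of the job. Leave any orange look-alike of the part that bears black_cap_mid alone.

How it is judged:
By the outcome, as a careful person would: the job done as asked, in the order asked, and still so for the second after the job is handed in, with the robot touching nothing.
It also fails if it takes over 112 s, if anything falls off the work surface, if the arm or the gripper's body presses on something with over 40 N, if the wrist force passes 120 N, or if a joint passes its speed limit or range.

### The arm

A 6-joint arm with a two-finger parallel gripper is mounted at the origin on the work surface. World frame = base frame: x ahead of the robot, y to its left, z up, the work surface at z = 0. Lengths are in m, angles in rad, forces in N, time in s.
With the tool pointing down it reaches from about 0.3 to 0.775 m from the base axis. Payload 14.6 kg.
Tool frame: the origin (TCP) lies on the centre line of the jaws, within the pads' length; the fingertips stand 25 mm ahead of it and the grasp point (between the pads) lies 6 mm ahead of it (ctrl.tip_reach is the distance from the TCP to the fingertips, in m); z points along the fingers, y is the line along which they close (so a half turn about z gives the same grasp; the last joint's range is limited). The gripper opens to 94 mm and grips with 3 to 60 N. Pads are 16 mm wide; open, the fingers measure 119 mm over their backs; the gripper's body (75 mm by 177 mm) begins 78 mm behind the grasp point.
Start: joints at [1.223, 0.3, 1.521, -0, 1.321, -0.067], TCP at [0.152, 0.528, 0.23] pointing down, gripper open.
Joint ranges: [-3.03, 3.03], [-0.79, 2.21], [0.23, 2.52], [-1.04, 4.18], [0, 3.07], [-2.55, 2.55]. Speed limits (rad/s): [2.22, 2.22, 2.57, 3.14, 3.14, 3.14].

### API

Orientations are given as [roll, pitch, yaw] about the fixed x, y, z axes, in that order (R = Rz(yaw) Ry(pitch) Rx(roll)).
In Python, from station import ctrl gives the robot as it stands. The module is installed in compiled form; this text tells all that it offers.
- The arm moves only by the tool apply_moves, never from a script. Its argument "deltas" is a list of rows, each a list of 7 numbers: the closure in counts, from 0 (fully open) to 255 (shut), then the shift along the world's x, y, z in cm, then the turn, a rotation vector about the world's x, y, z in rad. In form: [[jaw, tx, ty, tz, ax, ay, az], ...]. A call has 1 to 10 rows; each row shifts and turns the commanded pose from where the row before left it; what a row does not reach is not made up. A row lasts 1/10 s, in which the tool goes at most 50 mm and 8.59 degrees, less where a joint would pass 70% of its speed; a pose out of reach is approached as far as the arm can. A call with a gripper value outside its range is refused whole. The fingers move at their own pace and stop on an object; "grip_force" is the grip in N (left out, the last holds). Time passes only in rows, so rows that do not move let the fingers close. It gives the time, the measured TCP pose, the force, the opening and the grip force at its end, in the units of the state.
- ctrl.get_obs(): the state, without advancing time (a new reading comes with each control period).
- ctrl.camera(name): name is "scene" or "top"; returns a dict with "img" (384x512x3 uint8, red, green, blue), "K" (3x3 intrinsics, pixels), "k1" (the pictures are not rectified: a ray, as slopes to the right and down, at radius r is drawn at 1 + k1 r^2 times it, then the intrinsics apply), "pose" (4x4, takes a point from camera to world coordinates). Camera axes: x right, y up, looking along -z (the intrinsics and any distortion apply to the point x, -y, -z); pixel columns grow to the right and rows downward; lengths in m; the calibration is good to about 2 mm. A picture is of the moment at which its call begins. There is no depth.
- ctrl.hand_in(): hands the job in; it is judged then, once.
The state is a dict: "time_s": time; "qpos": joint angles; "joint_vel": joint speeds; "tau": joint torques, N m; "ee_pos": TCP position; "eef_rot": TCP orientation; "force": force on the tool from outside, world axes, zero at the start; "moment": the same for the moment, N m; "grip_width": finger opening in m; "grip_force": force on a finger pad.
Only numpy, scipy, OpenCV 4.12 (cv2) and the standard library are available. Lean on these libraries where they do the work, as an engineer would, in place of code of your own. Each camera call takes 0.05 s, during which the arm holds its last target. There are 200 camera calls.

## Working session

There is one attempt and no reset: what is moved stays moved. The work goes in short steps, Python scripts to look and compute and a tool call to move; the robot and the scene stay as the last step left them, time stands still between calls to the robot, and variables do not carry over. Pictures are saved under pics/ and viewed, at most 14 in all, crops included, and the job is handed in when it is done.

Besides the shell and the picture viewer there is one more tool, called after "Emit:" as name(argument=value, ...), one argument or row to a line, values as JSON. apply_moves: Moves the arm, as the interface text tells. Its arguments: {"type":"object","properties":{"deltas":{"type":"array"},"grip_force":{"type":"number"}},"required":["deltas"]}

```bash
mkdir -p pics; cat > h.py <<'E'
import numpy as np, cv2
from station import ctrl
def snap(n,f):
    c=ctrl.camera(n); cv2.imwrite(f,c["img"][:,:,::-1]); np.savez(f[:-4]+'.npz',**c); return c
def ray(c,uv):
    K=np.array(c["K"]);k1=float(c["k1"]);P=np.array(c["pose"])
    uv=np.atleast_2d(np.array(uv,float))
    d=np.c_[(uv[:,0]-K[0,2])/K[0,0],(uv[:,1]-K[1,2])/K[1,1]]
    s=d.copy()
    for _ in range(20): s=d/(1+k1*(s**2).sum(1,keepdims=True))
    D=np.c_[s[:,0],-s[:,1],-np.ones(len(s))]@P[:3,:3].T
    return P[:3,3],D
def plane(c,uv,z):
    o,D=ray(c,uv); t=(z-o[2])/D[:,2]; return o+D*t[:,None]
def proj(c,X):
    K=np.array(c["K"]);P=np.array(c["pose"]);X=np.atleast_2d(X)
    q=(X-P[:3,3])@P[:3,:3]; s=np.c_[q[:,0],-q[:,1]]/-q[:,2:]
    s=s*(1+float(c["k1"])*(s**2).sum(1,keepdims=True))
    return s*[K[0,0],K[1,1]]+[K[0,2],K[1,2]]
E
python3 - <<'E'
from h import *
for n in("top","scene"):
    c=snap(n,f"pics/{n}0.png"); print(n,np.round(c["K"],1).tolist(),c["k1"],np.round(c["pose"],3).tolist())
o=ctrl.get_obs();print(o["eef_rot"],o["ee_pos"],o["grip_width"],ctrl.tip_reach)
a=cv2.imread("pics/top0.png");cv2.imwrite("pics/top0b.png",cv2.resize(a,(800,600),interpolation=cv2.INTER_CUBIC))
E
```

```text
top [[364.9, 0.0, 257.9], [0.0, 364.9, 194.0], [0.0, 0.0, 1.0]] -0.09172751316449736 [[0.024, 0.983, -0.182, 0.428], [-0.999, 0.015, -0.047, -0.013], [-0.043, 0.183, 0.982, 0.799], [0.0, 0.0, 0.0, 1.0]]
scene [[364.5, 0.0, 256.8], [0.0, 364.5, 192.1], [0.0, 0.0, 1.0]] -0.06049466139639913 [[0.21, -0.613, 0.762, 1.246], [0.978, 0.132, -0.162, -0.137], [-0.001, 0.779, 0.627, 0.62], [0.0, 0.0, 0.0, 1.0]]
[-3.14053185e+00 -5.17258524e-05  2.86079025e+00] [0.15235842 0.52826465 0.22993149] 0.09406639474464586 0.025
```

View pics/top0b.png

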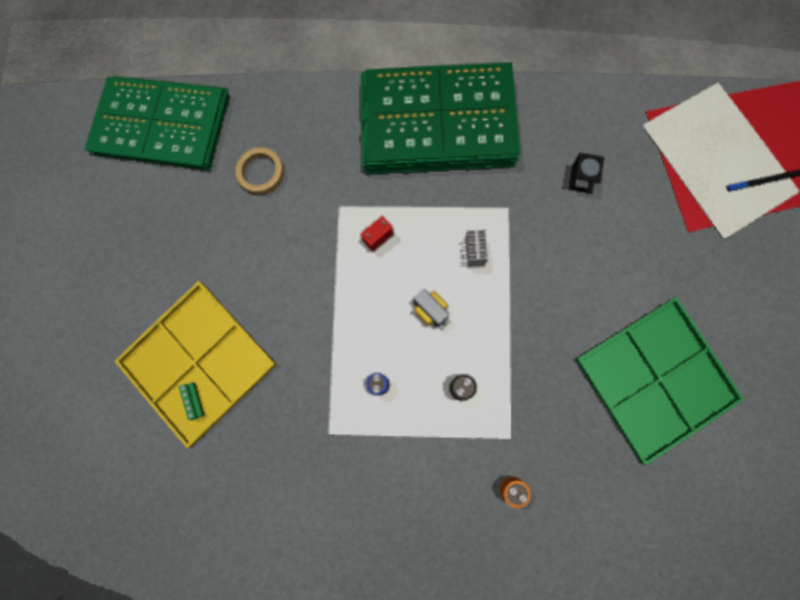

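View pics/scene0.png

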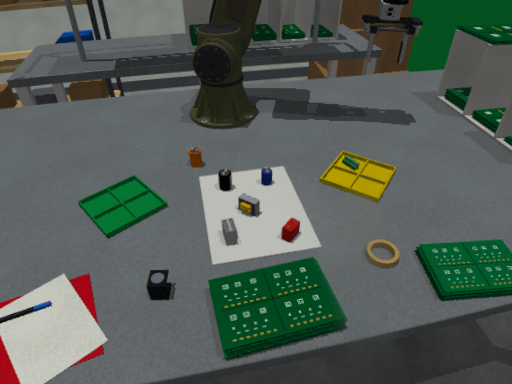

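The top view (800 px version) shows the red film cap (377,233), heat sink (475,248), transformer (431,307), blue cap (377,384) and black cap (463,387). The yellow tray is at (195,363) with its terminal block in the lower compartment, and the green tray is at (659,380). The orange look-alike is at (515,493), off the sheet. Black-cap candidates are (463,387), black and on the foam, and (515,493), orange. The first fits the description, and the crop should confirm it.

```bash
python3 - <<'E'
from h import *
c=dict(np.load("pics/top0.npz")); im=c["img"]; hsv=cv2.cvtColor(im,cv2.COLOR_RGB2HSV)
s=512/800
T=[]
for n,(u,v) in dict(film=(377,233),heat=(475,248),trafo=(431,307),blue=(377,384),black=(463,387),orange=(515,493)).items():
    u0,v0=int(u*s)-13,int(v*s)-13
    t=cv2.resize(im[v0:v0+26,u0:u0+26],(260,260),interpolation=cv2.INTER_NEAREST)
    for k in range(0,26,5):
        cv2.putText(t,str(u0+k),(k*10,8),0,.3,(255,0,255),1);cv2.putText(t,str(v0+k),(0,k*10+8),0,.3,(255,0,255),1)
        t[::2,k*10]=(255,0,255);t[k*10,::2]=(255,0,255)
    T.append(t)
g=np.vstack([np.hstack(T[:3]),np.hstack(T[3:])]);cv2.imwrite("pics/crops.png",g[:,:,::-1])
def tray(name,lo,hi,box):
    m=cv2.inRange(hsv,lo,hi); k=np.zeros_like(m); x0,y0,x1,y1=box; k[y0:y1,x0:x1]=m[y0:y1,x0:x1]
    k=cv2.morphologyEx(k,cv2.MORPH_CLOSE,np.ones((5,5)))
    ct=max(cv2.findContours(k,0,2)[0],key=cv2.contourArea)
    W=plane(c,ct[:,0],0.015)[:,:2]
    r=cv2.minAreaRect((W*1000).astype(np.float32)); print(name,r)
    print(np.round(cv2.boxPoints(r)).tolist())
tray("green",(50,100,50),(85,255,255),(365,185,480,300))
tray("yellow",(18,120,90),(35,255,255),(70,175,180,290))
def blob(n,m,box,z):
    x0,y0,x1,y1=box;k=np.zeros_like(m);k[y0:y1,x0:x1]=m[y0:y1,x0:x1]
    ct=max(cv2.findContours(k,0,2)[0],key=cv2.contourArea)
    W=plane(c,ct[:,0],z)[:,:2]*1000; r=cv2.minAreaRect(W.astype(np.float32));print(n,r)
blob("term",cv2.inRange(hsv,(50,80,40),(90,255,255)),(112,240,134,272),.02)
E
```

```text
green ((473.5902404785156, -330.0849304199219), (168.6411590576172, 170.75851440429688), 31.892505645751953)
[[357.0, -302.0], [447.0, -447.0], [590.0, -358.0], [500.0, -213.0]]
yellow ((483.9301452636719, 319.9757080078125), (170.87530517578125, 169.74496459960938), 45.64012145996094)
[[364.0, 318.0], [485.0, 200.0], [604.0, 322.0], [483.0, 440.0]]
term ((430.1687316894531, 316.8354797363281), (48.86057662963867, 21.801546096801758), 21.289836883544922)
```

View pics/crops.png

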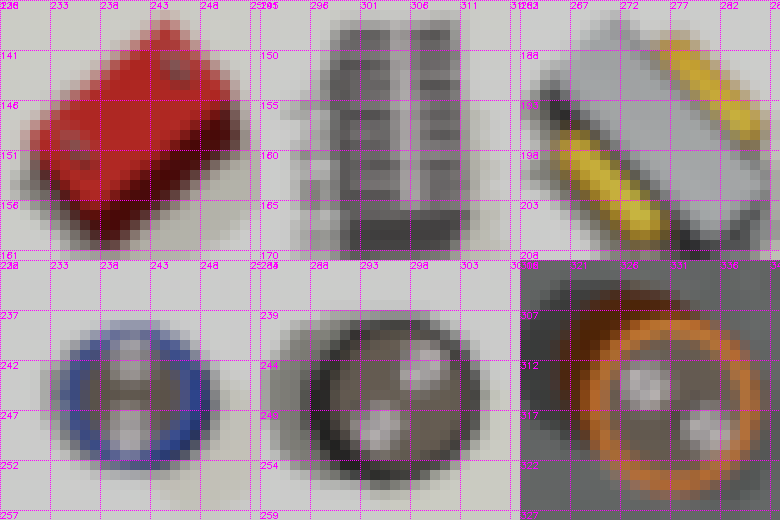

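The crop confirms it: the part at native pixel (296,247) has a black rim, while the one at (330,315) has an orange rim and is left alone. Both trays measure about 170 mm square, as specified. Next I measure the parts.

```bash
python3 - <<'E'
from h import *
c=dict(np.load("pics/top0.npz")); s=dict(np.load("pics/scene0.npz")); im=c["img"]; hsv=cv2.cvtColor(im,cv2.COLOR_RGB2HSV)
def rect(n,m,box,z):
    x0,y0,x1,y1=box;k=np.zeros_like(m);k[y0:y1,x0:x1]=m[y0:y1,x0:x1]
    ct=max(cv2.findContours(k,0,2)[0],key=cv2.contourArea)
    W=plane(c,ct[:,0],z)[:,:2]*1000; r=cv2.minAreaRect(W.astype(np.float32))
    b=cv2.boxPoints(r);e=max([b[1]-b[0],b[2]-b[1]],key=np.linalg.norm)
    print(n,np.round(r[0],1),np.round(r[1],1),"long dir deg",np.degrees(np.arctan2(e[1],e[0]))%180)
R=im[:,:,0].astype(int)
rect("film",((R>130)&(hsv[:,:,1]>140)).astype(np.uint8)*255,(225,132,256,165),.041)
rect("trafo top",((R>125)&(R<182)&(hsv[:,:,1]<50)).astype(np.uint8)*255,(262,184,287,207),.043)
# terminals
V=hsv[:,:,2].astype(float); 
for n,box,z,thr in(("blue",(236,240,246,254),.0495,125),("black",(291,241,304,255),.0575,120)):
    x0,y0,x1,y1=box; a=im[y0:y1,x0:x1]; m=(a.min(2)>thr).astype(np.uint8)
    nn,_,st,ce=cv2.connectedComponentsWithStats(m); print(n,[(int(st[i][4]),np.round(ce[i]+[x0,y0],1).tolist()) for i in range(1,nn)])
    P=plane(c,ce[1:]+[x0,y0],z); print(np.round(P*1000,1).tolist())
# outlines of caps: whole-top circle picks
print("blue circ",np.round(plane(c,[[240.3,244.6]],.045)*1000,1),"black circ",np.round(plane(c,[[296,246.3]],.053)*1000,1))
# heat sink corner picks
print("heat",np.round(plane(c,[[298.3,147.2],[311.2,147.2],[311,165.3],[298.3,165.3]],.048)*1000,1).tolist())
print("trafo pick",np.round(plane(c,[[270.7,184.3],[264,191],[286,200.5],[280.5,207.3]],.043)*1000,1).tolist())
a=s["img"][155:250,185:310]; cv2.imwrite("pics/sc1.png",cv2.resize(a,None,fx=6,fy=6,interpolation=cv2.INTER_NEAREST)[:,:,::-1])
E
```

```text
film [671.4  63.3] [21.2 39.1] long dir deg 132.13164
trafo top [560.5  -9.4] [51.8 38.2] long dir deg 49.66086
blue [(12, [240.8, 241.4]), (15, [240.4, 248.6]), (13, [240.2, 252.8])]
[[467.8, 55.5, 49.5], [453.2, 55.7, 49.5], [444.7, 55.8, 49.5]]
black [(17, [298.6, 244.2]), (3, [302.7, 241.3]), (18, [294.3, 250.1]), (3, [302.7, 253.7])]
[[464.2, -62.3, 57.5], [470.1, -70.3, 57.5], [452.2, -53.6, 57.5], [445.4, -70.4, 57.5]]
blue circ [[461.5  56.6  45. ]] black circ [[460.1 -57.2  53. ]]
heat [[670.6, -61.5, 48.0], [671.0, -89.0, 48.0], [631.0, -88.4, 48.0], [630.6, -61.5, 48.0]]
trafo pick [[589.6, -3.7, 43.0], [575.0, 10.2, 43.0], [555.4, -36.3, 43.0], [540.8, -25.0, 43.0]]
```

View pics/sc1.png

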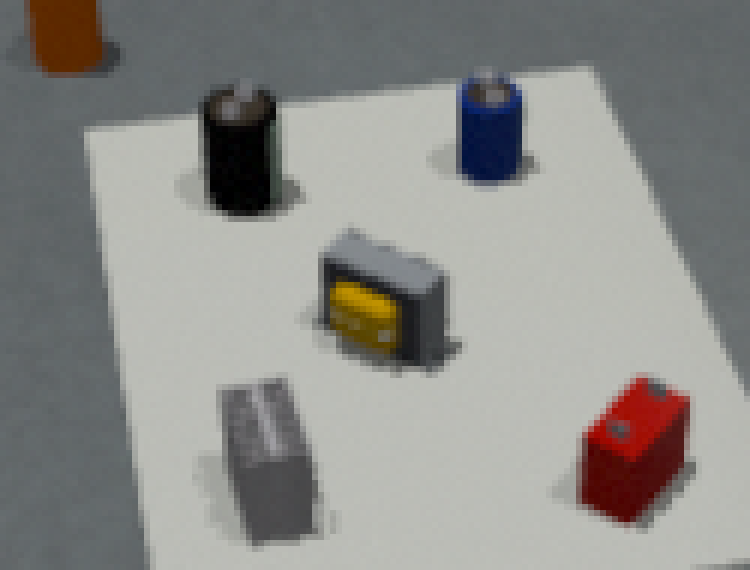

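Each pick matches the given size: the transformer top is 20x47 mm, the heat sink 27x40 mm and the film cap 21x39 mm. In the enlarged scene crop the five parts stand upright and well apart: black cap (240,150), blue cap (490,130), transformer (385,300), heat sink (265,460), film cap (635,450). I'll cross-check these against the scene view while moving to the transformer at (0.565,-0.014).

Emit:
apply_moves(
  deltas=[
    [0, 2.6, -3.4, -0.6, 0, 0, -0.033],
    [0, 2.6, -3.4, -0.6, 0, 0, -0.033],
    [0, 2.6, -3.4, -0.6, 0, 0, -0.033],
    [0, 2.6, -3.4, -0.6, 0, 0, -0.033],
    [0, 2.6, -3.4, -0.6, 0, 0, -0.033],
    [0, 2.6, -3.4, -0.6, 0, 0, -0.033],
    [0, 2.6, -3.4, -0.6, 0, 0, -0.033],
    [0, 2.6, -3.4, -0.6, 0, 0, -0.033],
  ],
  grip_force=20,
)

```text
time_s: 0.9
ee_pos: [0.3611, 0.2549, 0.1822]
eef_rot: [-3.142, -0.0, 2.596]
force: [0.0, 0.9, -0.3]
grip_width: 0.0937
grip_force: 0.0
```

```bash
python3 - <<'E'
from h import *
s=dict(np.load("pics/scene0.npz"))
for n,uv,z in(("heat",(228.8,224.5),.048),("film",(290.5,223.8),.041),("trafo",(248.5,197.8),.043),("black",(224.5,170.7),.053),("blue",(266.2,169),.045)): print(n,np.round(plane(s,[uv],z)*1000,1))
o=ctrl.get_obs();print(o["ee_pos"],o["eef_rot"])
E
```

```text
heat [[652.3 -75.1  48. ]]
film [[672.5  64.   41. ]]
trafo [[563.3 -12.4  43. ]]
black [[450.2 -55.6  53. ]]
blue [[455.1  58.   45. ]]
[0.36107091 0.25487968 0.1821802 ] [-3.14156405e+00 -4.40033095e-05  2.59557393e+00]
```

Emit:
apply_moves(
  deltas=[
    [0, 2.6, -3.4, -0.6, 0, 0, -0.033],
    [0, 2.6, -3.4, -0.6, 0, 0, -0.033],
    [0, 2.6, -3.4, -0.6, 0, 0, -0.033],
    [0, 2.6, -3.4, -0.6, 0, 0, -0.033],
    [0, 2.6, -3.4, -0.6, 0, 0, -0.033],
    [0, 2.6, -3.4, -0.6, 0, 0, -0.033],
    [0, 2.6, -3.4, -0.6, 0, 0, -0.033],
    [0, 2.2, -3.2, -0.6, 0, 0, -0.033],
    [0, 0, 0, 0, 0, 0, 0],
    [0, 0, 0, 0, 0, 0, 0],
  ],
)

```text
time_s: 1.9
ee_pos: [0.5641, -0.0139, 0.1337]
eef_rot: [-3.141, -0.001, 2.332]
force: [0.3, -0.1, 0.7]
grip_width: 0.094
grip_force: 0.0
```

```bash
python3 - <<'E'
from h import *
s=dict(np.load("pics/scene0.npz"))
# base front of caps (nearest camera, z=3)
print(np.round(plane(s,[(225.5,190.2),(266.3,185.3)],.003)*1000,1))
snap("scene","pics/s2.png")
a=cv2.imread("pics/s2.png")[130:260,180:320];cv2.imwrite("pics/s2b.png",cv2.resize(a,None,fx=4,fy=4))
E
```

```text
[[471.1 -58.7   3. ]
 [473.3  54.7   3. ]]
```

View pics/s2b.png

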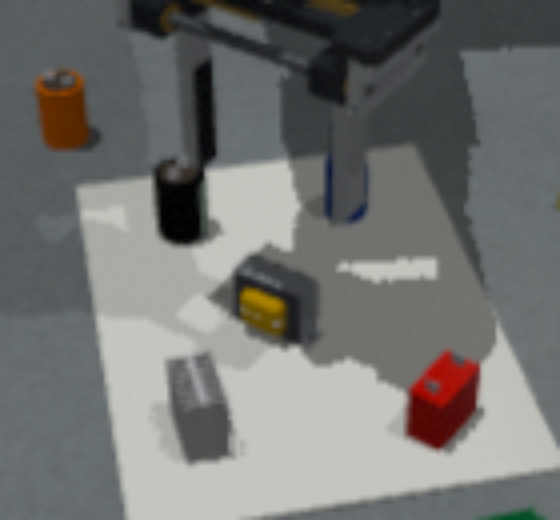

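The open gripper hangs above and behind the transformer at crop (275,295), with the fingers aligned along its long side at (197,100) and (347,170). Next I descend and grip.

Emit:
apply_moves(
  deltas=[
    [0, 0.02, 0, -2.5, 0, 0, 0],
    [0, 0, 0, -2.5, 0, 0, 0],
    [0, 0, 0, -2.5, 0, 0, 0],
    [0, 0, 0, -1.0, 0, 0, 0],
    [0, 0, 0, -0.5, 0, 0, 0],
    [0, 0, 0, 0, 0, 0, 0],
  ],
)

```text
time_s: 2.55
ee_pos: [0.5647, -0.0131, 0.0449]
eef_rot: [3.141, 0.0, 2.333]
force: [-0.4, -0.1, 0.8]
grip_width: 0.0936
grip_force: 0.0
```

Emit:
apply_moves(
  deltas=[
    [255, 0, 0, 0, 0, 0, 0],
    [255, 0, 0, 0, 0, 0, 0],
    [255, 0, 0, 0, 0, 0, 0],
    [255, 0, 0, 0, 0, 0, 0],
    [255, 0, 0, 0, 0, 0, 0],
    [255, 0, 0, 0, 0, 0, 0],
    [255, 0, 0, 0, 0, 0, 0],
    [255, 0, 0, 0, 0, 0, 0],
  ],
  grip_force=20,
)

```text
time_s: 3.35
ee_pos: [0.5647, -0.0136, 0.0445]
eef_rot: [3.142, 0.0, 2.333]
force: [0.0, 0.6, 1.5]
grip_width: 0.0482
grip_force: 19.9
```

Emit:
apply_moves(
  deltas=[
    [255, 0, 0, 1.0, 0, 0, 0],
    [255, 0, 0, 2.5, 0, 0, 0],
    [255, 0, 0, 3, 0, 0, 0],
    [255, 0, -1, 2.5, 0, 0, -0.01],
    [255, -0.4, -3, 0, 0, 0, -0.02],
    [255, -0.4, -4, 0, 0, 0, -0.025],
    [255, -0.4, -4, 0, 0, 0, -0.025],
    [255, -0.4, -4, 0, 0, 0, -0.025],
    [255, -0.4, -4, 0, 0, 0, -0.025],
    [255, -0.4, -4, 0, 0, 0, -0.025],
  ],
)

```text
time_s: 4.35
ee_pos: [0.5402, -0.2551, 0.1351]
eef_rot: [3.142, 0.0, 2.177]
force: [1.0, 0.9, -1.2]
grip_width: 0.0481
grip_force: 19.9
```

Emit:
apply_moves(
  deltas=[
    [255, -0.4, -4, 0, 0, 0, -0.025],
    [255, -0.4, -3, 0, 0, 0, -0.025],
    [255, -0.2, -1.5, 0, 0, 0, 0],
    [255, -0.1, -0.4, 0, 0, 0, 0],
    [255, 0, 0, 0, 0, 0, 0],
    [255, 0, 0, 0, 0, 0, 0],
  ],
)

```text
time_s: 4.95
ee_pos: [0.53, -0.3412, 0.1346]
eef_rot: [3.141, -0.0, 2.129]
force: [-0.5, 0.3, -1.8]
grip_width: 0.0478
grip_force: 19.9
```

```bash
python3 - <<'E'
from h import *
snap("top","pics/t3.png")
a=cv2.imread("pics/t3.png")[160:310,330:512];cv2.imwrite("pics/t3b.png",cv2.resize(a,None,fx=4,fy=4))
E
```

```text
(no output)
```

View pics/t3b.png

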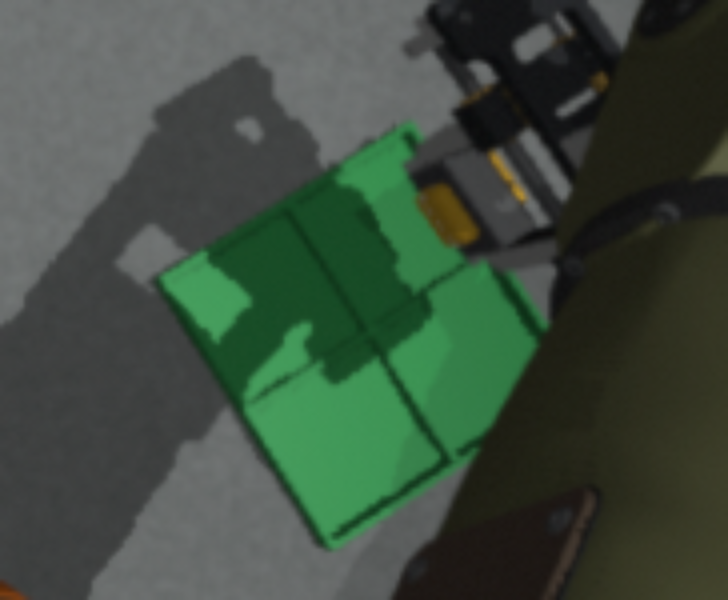

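The transformer hangs at crop (470,200), above the upper-right compartment of the green tray, aligned with the walls. I descend.

Emit:
apply_moves(
  deltas=[
    [255, 0, -0.15, -2.5, 0, 0, 0],
    [255, 0, 0, -2.5, 0, 0, 0],
    [255, 0, 0, -2.0, 0, 0, 0],
    [255, 0, 0, -1.0, 0, 0, 0],
    [255, 0, 0, -0.4, 0, 0, 0],
    [255, 0, 0, -0.2, 0, 0, 0],
    [255, 0, 0, -0.1, 0, 0, 0],
    [255, 0, 0, 0, 0, 0, 0],
    [255, 0, 0, 0, 0, 0, 0],
  ],
)

```text
time_s: 5.9
ee_pos: [0.5298, -0.3442, 0.0481]
eef_rot: [3.141, 0.001, 2.128]
force: [0.5, -1.0, -1.2]
grip_width: 0.048
grip_force: 19.9
```

Emit:
apply_moves(
  deltas=[
    [255, 0, 0, -0.1, 0, 0, 0],
    [255, 0, 0, -0.05, 0, 0, 0],
    [255, 0, 0, -0.05, 0, 0, 0],
    [255, 0, 0, 0, 0, 0, 0],
  ],
)

```text
time_s: 6.3
ee_pos: [0.5296, -0.344, 0.0453]
eef_rot: [-3.142, -0.0, 2.128]
force: [1.3, 0.9, -0.8]
grip_width: 0.0477
grip_force: 19.9
```

Emit:
apply_moves(
  deltas=[
    [255, 0, 0, -0.05, 0, 0, 0],
    [255, 0, 0, -0.05, 0, 0, 0],
    [255, 0, 0, 0, 0, 0, 0],
  ],
)

```text
time_s: 6.6
ee_pos: [0.5297, -0.3441, 0.0445]
eef_rot: [3.142, 0.0, 2.128]
force: [-0.7, 0.1, -0.7]
grip_width: 0.0479
grip_force: 19.9
```

Emit:
apply_moves(
  deltas=[
    [255, 0, 0, -0.05, 0, 0, 0],
    [255, 0, 0, 0, 0, 0, 0],
  ],
)

```text
time_s: 6.8
ee_pos: [0.5297, -0.3441, 0.0445]
eef_rot: [3.142, 0.0, 2.128]
force: [-3.1, 1.4, 4.4]
grip_width: 0.048
grip_force: 19.9
```

Contact at 4.4 N. Release, lift and go to the heat sink at (0.652,-0.075).

Emit:
apply_moves(
  deltas=[
    [80, 0, 0, 0, 0, 0, 0],
    [80, 0, 0, 0, 0, 0, 0],
    [80, 0, 0, 0, 0, 0, 0],
    [80, 0, 0, 0, 0, 0, 0],
    [80, 0, 0, 0.5, 0, 0, 0],
    [80, 0, 0, 1.5, 0, 0, 0],
    [80, 0, 0, 3, 0, 0, 0],
    [40, 0, 0, 4, 0, 0, 0],
  ],
)

```text
time_s: 7.6
ee_pos: [0.5291, -0.3437, 0.1348]
eef_rot: [-3.141, -0.002, 2.128]
force: [-0.0, -0.9, 0.4]
grip_width: 0.0695
grip_force: 0.0
```

Emit:
apply_moves(
  deltas=[
    [0, 1.5, 3, 0, 0, 0, -0.06],
    [0, 1.9, 4, 0, 0, 0, -0.083],
    [0, 1.9, 4, 0, 0, 0, -0.083],
    [0, 1.9, 4, 0, 0, 0, -0.083],
    [0, 1.9, 4, 0, 0, 0, -0.083],
    [0, 1.9, 4, 0, 0, 0, -0.083],
    [0, 1.2, 2.9, 0, 0, 0, -0.083],
    [0, 0, 1, 0, 0, 0, 0],
    [0, 0, 0, 0, 0, 0, 0],
  ],
)

```text
time_s: 8.5
ee_pos: [0.6516, -0.0741, 0.1348]
eef_rot: [3.141, 0.0, 1.573]
force: [0.4, -0.2, 0.4]
grip_width: 0.0936
grip_force: 0.0
```

```bash
python3 - <<'E'
from h import *
snap("top","pics/t4.png")
a=cv2.imread("pics/t4.png")[120:320,250:512];cv2.imwrite("pics/t4b.png",cv2.resize(a,None,fx=3,fy=3))
E
```

```text
(no output)
```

View pics/t4b.png

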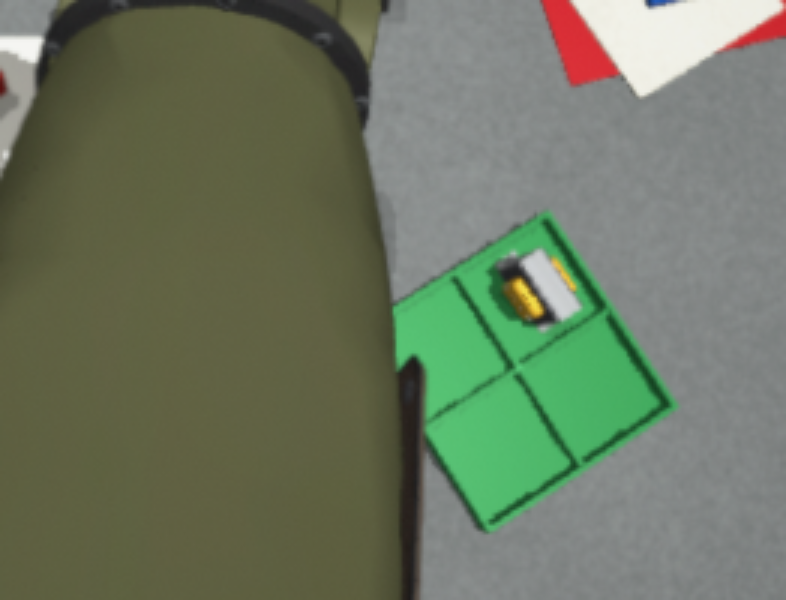

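The transformer stands upright and centred in its compartment at crop (540,290). Now I grip the heat sink.

Emit:
apply_moves(
  deltas=[
    [0, 0, -0.05, -2.5, 0, 0, 0],
    [0, 0, 0, -2.5, 0, 0, 0],
    [0, 0, 0, -2.3, 0, 0, 0],
    [0, 0, 0, -1.0, 0, 0, 0],
    [0, 0, 0, -0.5, 0, 0, 0],
    [0, 0, 0, 0, 0, 0, 0],
  ],
)

```text
time_s: 9.15
ee_pos: [0.6516, -0.0763, 0.0463]
eef_rot: [3.141, 0.0, 1.569]
force: [-0.3, 0.0, 0.3]
grip_width: 0.094
grip_force: 0.0
```

Emit:
apply_moves(
  deltas=[
    [255, 0, 0, 0, 0, 0, 0],
    [255, 0, 0, 0, 0, 0, 0],
    [255, 0, 0, 0, 0, 0, 0],
    [255, 0, 0, 0, 0, 0, 0],
    [255, 0, 0, 0, 0, 0, 0],
    [255, 0, 0, 0, 0, 0, 0],
    [255, 0, 0, 0, 0, 0, 0],
    [255, 0, 0, 0, 0, 0, 0],
    [255, 0, 0, 0, 0, 0, 0],
  ],
  grip_force=15,
)

```text
time_s: 10.05
ee_pos: [0.6516, -0.0755, 0.0459]
eef_rot: [-3.142, -0.0, 1.57]
force: [0.5, -0.0, 0.4]
grip_width: 0.0427
grip_force: 14.7
```

Emit:
apply_moves(
  deltas=[
    [255, 0, 0, 1.0, 0, 0, 0],
    [255, 0, 0, 2.5, 0, 0, 0],
    [255, 0, 0, 3, 0, 0, 0],
    [255, 0, 0, 2.5, 0, 0, 0],
    [255, -1, -1.2, 0, 0, 0, 0.037],
    [255, -2.2, -2.7, 0, 0, 0, 0.08],
    [255, -2.5, -3, 0, 0, 0, 0.08],
    [255, -2.5, -3, 0, 0, 0, 0.08],
    [255, -2.5, -3, 0, 0, 0, 0.08],
    [255, -2.5, -3, 0, 0, 0, 0.08],
  ],
)

```text
time_s: 11.05
ee_pos: [0.5186, -0.2356, 0.1368]
eef_rot: [3.141, 0.001, 2.01]
force: [0.2, -1.0, -1.1]
grip_width: 0.0426
grip_force: 14.7
```

Emit:
apply_moves(
  deltas=[
    [255, -2, -2.4, 0, 0, 0, 0.08],
    [255, -1, -1.2, 0, 0, 0, 0.04],
    [255, -0.3, -0.3, 0, 0, 0, 0],
    [255, 0, 0, 0, 0, 0, 0],
    [255, 0, 0, -2.5, 0, 0, 0],
    [255, 0, 0, -2.5, 0, 0, 0],
    [255, 0, 0, -2.0, 0, 0, 0],
    [255, 0, 0, -1, 0, 0, 0],
    [255, 0, 0, -0.4, 0, 0, 0],
    [255, 0, 0, 0, 0, 0, 0],
  ],
)

```text
time_s: 12.05
ee_pos: [0.487, -0.2733, 0.0522]
eef_rot: [3.141, 0.0, 2.127]
force: [-0.1, 0.1, -0.4]
grip_width: 0.0425
grip_force: 14.7
```

Emit:
apply_moves(
  deltas=[
    [255, 0, 0, -0.3, 0, 0, 0],
    [255, 0, 0, -0.15, 0, 0, 0],
    [255, 0, 0, -0.1, 0, 0, 0],
    [255, 0, 0, 0, 0, 0, 0],
  ],
)

```text
time_s: 12.45
ee_pos: [0.4866, -0.2736, 0.0466]
eef_rot: [3.142, 0.0, 2.127]
force: [-0.6, -0.9, -1.1]
grip_width: 0.0428
grip_force: 14.7
```

Emit:
apply_moves(
  deltas=[
    [255, 0, 0, -0.05, 0, 0, 0],
    [255, 0, 0, 0, 0, 0, 0],
  ],
)

```text
time_s: 12.65
ee_pos: [0.4866, -0.2736, 0.046]
eef_rot: [-3.142, -0.0, 2.127]
force: [-0.0, -0.7, -0.1]
grip_width: 0.0423
grip_force: 14.7
```

Emit:
apply_moves(
  deltas=[
    [255, 0, 0, -0.05, 0, 0, 0],
    [255, 0, 0, 0, 0, 0, 0],
  ],
)

```text
time_s: 12.85
ee_pos: [0.4867, -0.2736, 0.0459]
eef_rot: [3.142, 0.0, 2.127]
force: [-2.1, 1.1, 5.0]
grip_width: 0.0429
grip_force: 14.7
```

Emit:
apply_moves(
  deltas=[
    [90, 0, 0, 0, 0, 0, 0],
    [90, 0, 0, 0, 0, 0, 0],
    [90, 0, 0, 0, 0, 0, 0],
    [90, 0, 0, 0, 0, 0, 0],
    [90, 0, 0, 0.5, 0, 0, 0],
    [90, 0, 0, 1.5, 0, 0, 0],
    [90, 0, 0, 3, 0, 0, 0],
    [40, 0, 0, 4, 0, 0, 0],
  ],
)

```text
time_s: 13.65
ee_pos: [0.4861, -0.2732, 0.1365]
eef_rot: [-3.141, -0.002, 2.127]
force: [-0.4, -0.0, -0.1]
grip_width: 0.0659
grip_force: 0.0
```

Emit:
apply_moves(
  deltas=[
    [0, -0.4, 3, 0, 0, 0, 0],
    [0, -0.5, 4, 0, 0, 0, 0],
    [0, -0.5, 4, 0, 0, 0, 0],
    [0, -0.5, 4, 0, 0, 0, 0],
    [0, -0.5, 4, 0, 0, 0, 0],
    [0, -0.4, 2, 0, 0, 0, 0],
    [0, 0, 0.6, 0, 0, 0, 0],
    [0, 0, 0, 0, 0, 0, 0],
    [0, 0, 0, 0, 0, 0, 0],
  ],
)

```text
time_s: 14.55
ee_pos: [0.459, -0.0584, 0.1359]
eef_rot: [3.141, 0.001, 2.126]
force: [-0.9, 0.1, 0.4]
grip_width: 0.0944
grip_force: 0.0
```

```bash
python3 - <<'E'
from h import *
snap("scene","pics/s5.png")
a=cv2.imread("pics/s5.png")[120:260,70:320];cv2.imwrite("pics/s5b.png",cv2.resize(a,None,fx=3.2,fy=3.2))
E
```

```text
(no output)
```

View pics/s5b.png

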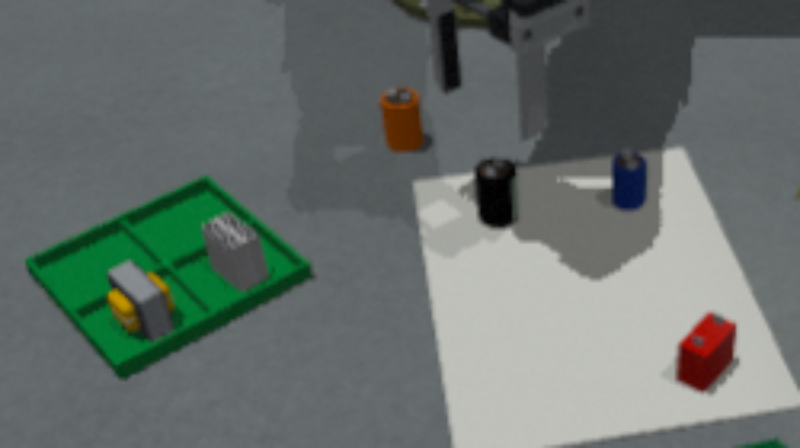

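The transformer (140,300) and the heat sink (235,250) both stand in the green tray. The fingers straddle the black cap at (495,190), clear of the orange one at (402,120). I grip the black cap.

Emit:
apply_moves(
  deltas=[
    [0, 0, 0.05, -2.5, 0, 0, 0],
    [0, 0, 0, -2.5, 0, 0, 0],
    [0, 0, 0, -2.3, 0, 0, 0],
    [0, 0, 0, -1.0, 0, 0, 0],
    [0, 0, 0, -0.6, 0, 0, 0],
    [0, 0, 0, 0, 0, 0, 0],
  ],
)

```text
time_s: 15.2
ee_pos: [0.4587, -0.0574, 0.0464]
eef_rot: [-3.141, -0.0, 2.126]
force: [0.0, -0.2, 0.3]
grip_width: 0.0941
grip_force: 0.0
```

Emit:
apply_moves(
  deltas=[
    [255, 0, 0, 0, 0, 0, 0],
    [255, 0, 0, 0, 0, 0, 0],
    [255, 0, 0, 0, 0, 0, 0],
    [255, 0, 0, 0, 0, 0, 0],
    [255, 0, 0, 0, 0, 0, 0],
    [255, 0, 0, 0, 0, 0, 0],
    [255, 0, 0, 0, 0, 0, 0],
    [255, 0, 0, 0, 0, 0, 0],
    [255, 0, 0, 0, 0, 0, 0],
    [255, 0, 0, 0, 0, 0, 0],
  ],
  grip_force=15,
)

```text
time_s: 16.2
ee_pos: [0.4586, -0.0571, 0.0464]
eef_rot: [-3.142, -0.0, 2.127]
force: [-0.4, 0.3, -0.0]
grip_width: 0.0347
grip_force: 15.0
```

Emit:
apply_moves(
  deltas=[
    [255, 0, 0, 1.0, 0, 0, 0],
    [255, 0, 0, 2.5, 0, 0, 0],
    [255, 0, 0, 3, 0, 0, 0],
    [255, 0, 0, 2.5, 0, 0, 0],
    [255, -0.3, -2, 0, 0, 0, 0],
    [255, -0.6, -4, 0, 0, 0, 0],
    [255, -0.6, -4, 0, 0, 0, 0],
    [255, -0.6, -4, 0, 0, 0, 0],
    [255, -0.6, -4, 0, 0, 0, 0],
    [255, -0.6, -4, 0, 0, 0, 0],
  ],
)

```text
time_s: 17.2
ee_pos: [0.4251, -0.2787, 0.1373]
eef_rot: [3.141, 0.001, 2.127]
force: [-0.5, 0.2, -0.3]
grip_width: 0.0347
grip_force: 15.0
```

Emit:
apply_moves(
  deltas=[
    [255, -0.6, -2.6, 0, 0, 0, 0],
    [255, -0.3, -1.1, 0, 0, 0, 0],
    [255, 0, -0.3, 0, 0, 0, 0],
    [255, 0, 0, 0, 0, 0, 0],
    [255, 0, 0, -2.5, 0, 0, 0],
    [255, 0, 0, -2.5, 0, 0, 0],
    [255, 0, 0, -2.0, 0, 0, 0],
    [255, 0, 0, -1, 0, 0, 0],
    [255, 0, 0, -0.4, 0, 0, 0],
    [255, 0, 0, 0, 0, 0, 0],
  ],
)

```text
time_s: 18.2
ee_pos: [0.417, -0.3167, 0.0527]
eef_rot: [3.141, 0.0, 2.127]
force: [0.0, 0.5, 0.3]
grip_width: 0.0347
grip_force: 15.0
```

Emit:
apply_moves(
  deltas=[
    [255, 0, 0, -0.3, 0, 0, 0],
    [255, 0, 0, -0.15, 0, 0, 0],
    [255, 0, 0, -0.1, 0, 0, 0],
    [255, 0, 0, 0, 0, 0, 0],
  ],
)

```text
time_s: 18.6
ee_pos: [0.4167, -0.3171, 0.047]
eef_rot: [3.142, 0.0, 2.127]
force: [-0.2, 0.8, -0.2]
grip_width: 0.0352
grip_force: 15.0
```

Emit:
apply_moves(
  deltas=[
    [255, 0, 0, -0.05, 0, 0, 0],
    [255, 0, 0, 0, 0, 0, 0],
  ],
)

```text
time_s: 18.8
ee_pos: [0.4166, -0.3171, 0.0465]
eef_rot: [3.142, 0.0, 2.127]
force: [0.3, -0.4, 0.2]
grip_width: 0.0348
grip_force: 15.0
```

Emit:
apply_moves(
  deltas=[
    [255, 0, 0, -0.05, 0, 0, 0],
    [255, 0, 0, 0, 0, 0, 0],
  ],
)

```text
time_s: 19.0
ee_pos: [0.4167, -0.3171, 0.0464]
eef_rot: [3.142, 0.0, 2.127]
force: [-2.4, 1.8, 6.6]
grip_width: 0.0349
grip_force: 15.0
```

Emit:
apply_moves(
  deltas=[
    [255, 0, 0, -0.02, 0, 0, 0],
    [255, 0, 0, 0, 0, 0, 0],
  ],
)

```text
time_s: 19.2
ee_pos: [0.4167, -0.3172, 0.0464]
eef_rot: [3.142, 0.0, 2.127]
force: [-3.8, 2.5, 8.1]
grip_width: 0.0347
grip_force: 15.0
```

Contact. Release and go to the blue cap.

Emit:
apply_moves(
  deltas=[
    [100, 0, 0, 0, 0, 0, 0],
    [100, 0, 0, 0, 0, 0, 0],
    [100, 0, 0, 0, 0, 0, 0],
    [100, 0, 0, 0, 0, 0, 0],
    [100, 0, 0, 0.5, 0, 0, 0],
    [100, 0, 0, 1.5, 0, 0, 0],
    [100, 0, 0, 3, 0, 0, 0],
    [40, 0, 0, 4, 0, 0, 0],
  ],
)

```text
time_s: 20.0
ee_pos: [0.416, -0.3165, 0.1359]
eef_rot: [-3.141, -0.003, 2.127]
force: [0.4, -0.1, 0.9]
grip_width: 0.0623
grip_force: 0.0
```

Emit:
apply_moves(
  deltas=[
    [0, 0.4, 3, 0, 0, 0, 0.02],
    [0, 0.5, 4.5, 0, 0, 0, 0.03],
    [0, 0.5, 4.5, 0, 0, 0, 0.03],
    [0, 0.5, 4.5, 0, 0, 0, 0.03],
    [0, 0.5, 4.5, 0, 0, 0, 0.03],
    [0, 0.5, 4.5, 0, 0, 0, 0.03],
    [0, 0.5, 4.5, 0, 0, 0, 0.03],
    [0, 0.5, 4.5, 0, 0, 0, 0.03],
    [0, 0.5, 2.0, 0, 0, 0, 0.01],
    [0, 0, 0.8, 0, 0, 0, 0],
  ],
)

```text
time_s: 21.0
ee_pos: [0.4608, 0.0577, 0.1361]
eef_rot: [3.141, 0.0, 2.369]
force: [0.3, -0.6, 0.2]
grip_width: 0.0942
grip_force: 0.0
```

Emit:
apply_moves(
  deltas=[
    [0, 0, 0, 0, 0, 0, 0],
    [0, 0, 0, 0, 0, 0, 0],
  ],
)

```text
time_s: 21.2
ee_pos: [0.4605, 0.0551, 0.1358]
eef_rot: [-3.141, 0.0, 2.366]
force: [-0.5, 0.3, -0.5]
grip_width: 0.0937
grip_force: 0.0
```

```bash
python3 - <<'E'
from h import *
snap("scene","pics/s6.png")
a=cv2.imread("pics/s6.png")[120:260,70:320];cv2.imwrite("pics/s6b.png",cv2.resize(a,None,fx=3.2,fy=3.2))
E
```

```text
(no output)
```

View pics/s6b.png

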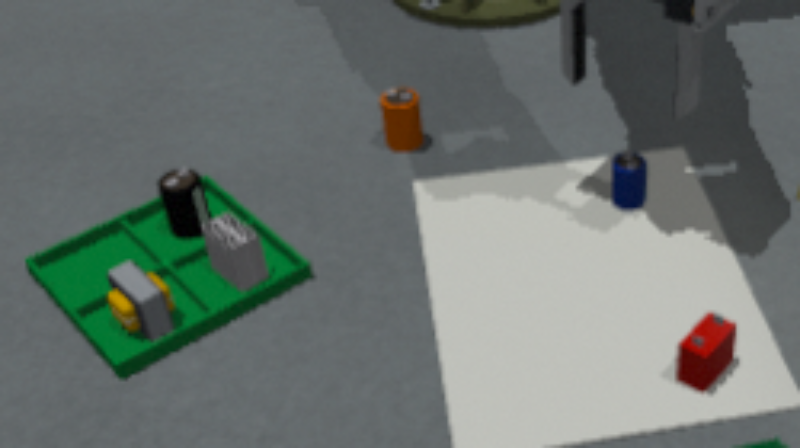

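All three parts stand in the green tray: black (183,203), heat sink (235,250), transformer (140,300). The gripper is over the blue cap at (628,180), so I grip it.

Emit:
apply_moves(
  deltas=[
    [0, 0, 0.05, -2.5, 0, 0, 0],
    [0, 0, 0, -2.5, 0, 0, 0],
    [0, 0, 0, -2.5, 0, 0, 0],
    [0, 0, 0, -1.0, 0, 0, 0],
    [0, 0, 0, -0.6, 0, 0, 0],
    [0, 0, 0, 0, 0, 0, 0],
  ],
)

```text
time_s: 21.85
ee_pos: [0.4607, 0.056, 0.0448]
eef_rot: [-3.141, -0.0, 2.366]
force: [-0.1, 0.4, 0.9]
grip_width: 0.094
grip_force: 0.0
```

Emit:
apply_moves(
  deltas=[
    [255, 0, 0, 0, 0, 0, 0],
    [255, 0, 0, 0, 0, 0, 0],
    [255, 0, 0, 0, 0, 0, 0],
    [255, 0, 0, 0, 0, 0, 0],
    [255, 0, 0, 0, 0, 0, 0],
    [255, 0, 0, 0, 0, 0, 0],
    [255, 0, 0, 0, 0, 0, 0],
    [255, 0, 0, 0, 0, 0, 0],
    [255, 0, 0, 0, 0, 0, 0],
    [255, 0, 0, 0, 0, 0, 0],
  ],
  grip_force=12,
)

```text
time_s: 22.85
ee_pos: [0.4606, 0.0565, 0.0447]
eef_rot: [-3.142, -0.0, 2.367]
force: [0.6, -1.2, -0.9]
grip_width: 0.0296
grip_force: 12.0
```

Emit:
apply_moves(
  deltas=[
    [255, 0, 0, 1.0, 0, 0, 0],
    [255, 0, 0, 2.5, 0, 0, 0],
    [255, 0, 0, 3, 0, 0, 0],
    [255, 0, 0, 2.5, 0, 0, 0],
    [255, 0.6, 2, 0, 0, 0, 0],
    [255, 1.2, 4, 0, 0, 0, 0],
    [255, 1.2, 4, 0, 0, 0, 0],
    [255, 1.2, 4, 0, 0, 0, 0],
    [255, 1.2, 4, 0, 0, 0, 0],
    [255, 1.2, 4, 0, 0, 0, 0],
  ],
)

```text
time_s: 23.85
ee_pos: [0.5268, 0.2782, 0.1356]
eef_rot: [3.141, 0.0, 2.367]
force: [0.7, -0.9, 0.0]
grip_width: 0.0297
grip_force: 12.0
```

Emit:
apply_moves(
  deltas=[
    [255, 1.0, 3, 0, 0, 0, 0],
    [255, 0.4, 1.1, 0, 0, 0, 0],
    [255, 0.1, 0.3, 0, 0, 0, 0],
    [255, 0, 0, 0, 0, 0, 0],
    [255, 0, 0, -2.5, 0, 0, 0],
    [255, 0, 0, -2.5, 0, 0, 0],
    [255, 0, 0, -2.0, 0, 0, 0],
    [255, 0, 0, -1, 0, 0, 0],
    [255, 0, 0, -0.4, 0, 0, 0],
    [255, 0, 0, 0, 0, 0, 0],
  ],
)

```text
time_s: 24.85
ee_pos: [0.5418, 0.32, 0.0512]
eef_rot: [3.141, 0.0, 2.366]
force: [0.1, 0.4, -0.4]
grip_width: 0.0294
grip_force: 12.0
```

Emit:
apply_moves(
  deltas=[
    [255, 0, 0, -0.3, 0, 0, 0],
    [255, 0, 0, -0.15, 0, 0, 0],
    [255, 0, 0, -0.1, 0, 0, 0],
    [255, 0, 0, 0, 0, 0, 0],
  ],
)

```text
time_s: 25.25
ee_pos: [0.5416, 0.3205, 0.0453]
eef_rot: [3.141, 0.0, 2.367]
force: [0.2, -0.5, -1.1]
grip_width: 0.0295
grip_force: 12.0
```

Emit:
apply_moves(
  deltas=[
    [255, 0, 0, -0.05, 0, 0, 0],
    [255, 0, 0, 0, 0, 0, 0],
  ],
)

```text
time_s: 25.45
ee_pos: [0.5416, 0.3205, 0.0448]
eef_rot: [3.141, 0.0, 2.367]
force: [0.4, -0.1, -1.6]
grip_width: 0.0299
grip_force: 12.0
```

Emit:
apply_moves(
  deltas=[
    [255, 0, 0, -0.05, 0, 0, 0],
    [255, 0, 0, 0, 0, 0, 0],
  ],
)

```text
time_s: 25.65
ee_pos: [0.5417, 0.3205, 0.0448]
eef_rot: [3.141, 0.0, 2.367]
force: [-1.9, -1.7, 4.2]
grip_width: 0.0296
grip_force: 12.0
```

Emit:
apply_moves(
  deltas=[
    [110, 0, 0, 0, 0, 0, 0],
    [110, 0, 0, 0, 0, 0, 0],
    [110, 0, 0, 0, 0, 0, 0],
    [110, 0, 0, 0, 0, 0, 0],
    [110, 0, 0, 0.5, 0, 0, 0],
    [110, 0, 0, 1.5, 0, 0, 0],
    [110, 0, 0, 3, 0, 0, 0],
    [40, 0, 0, 4, 0, 0, 0],
  ],
)

```text
time_s: 26.45
ee_pos: [0.5411, 0.3201, 0.1352]
eef_rot: [-3.14, -0.001, 2.367]
force: [0.1, 0.4, 0.7]
grip_width: 0.0584
grip_force: 0.0
```

Emit:
apply_moves(
  deltas=[
    [0, 1.5, -3, 0, 0, 0, -0.01],
    [0, 2, -4, 0, 0, 0, -0.01],
    [0, 2, -4, 0, 0, 0, -0.01],
    [0, 2, -4, 0, 0, 0, -0.01],
    [0, 2, -4, 0, 0, 0, -0.01],
    [0, 2, -4, 0, 0, 0, -0.01],
    [0, 1.2, -2, 0, 0, 0, 0],
    [0, 0.3, -0.7, 0, 0, 0, 0],
    [0, 0, 0, 0, 0, 0, 0],
    [0, 0, 0, 0, 0, 0, 0],
  ],
)

```text
time_s: 27.45
ee_pos: [0.6712, 0.0647, 0.1347]
eef_rot: [3.141, -0.0, 2.308]
force: [-0.2, 0.2, -0.8]
grip_width: 0.0941
grip_force: 0.0
```

```bash
python3 - <<'E'
from h import *
snap("scene","pics/s7.png")
a=cv2.imread("pics/s7.png")[120:270,220:420];cv2.imwrite("pics/s7b.png",cv2.resize(a,None,fx=4,fy=4))
E
```

```text
(no output)
```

View pics/s7b.png

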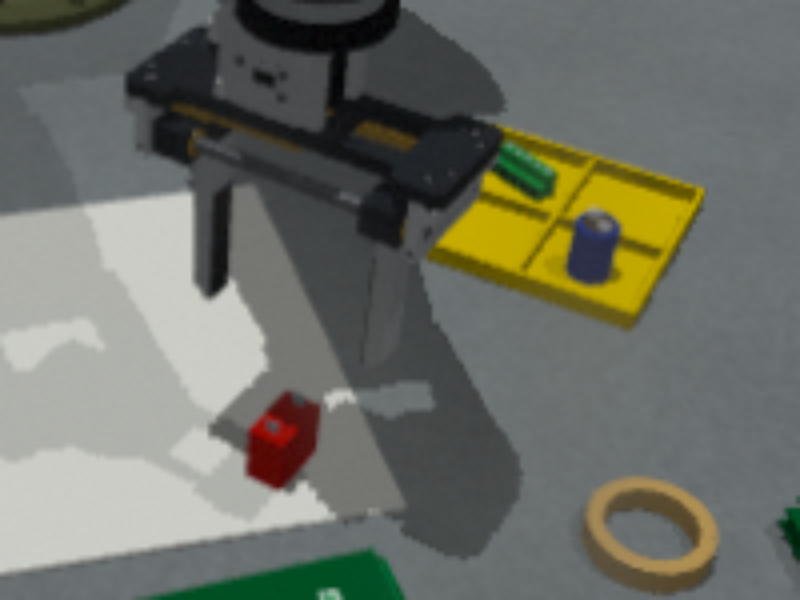

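The blue cap stands upright in its yellow compartment at (594,245), and the terminal block at (525,170) has not moved. The fingers straddle the film cap at (283,440), clear of the boards and the tape.

Emit:
apply_moves(
  deltas=[
    [0, 0, -0.1, -2.5, 0, 0, 0],
    [0, 0, 0, -2.5, 0, 0, 0],
    [0, 0, 0, -2.5, 0, 0, 0],
    [0, 0, 0, -1.0, 0, 0, 0],
    [0, 0, 0, -0.5, 0, 0, 0],
    [0, 0, 0, 0, 0, 0, 0],
  ],
)

```text
time_s: 28.1
ee_pos: [0.6717, 0.063, 0.0447]
eef_rot: [3.141, 0.0, 2.307]
force: [0.0, 0.1, -0.4]
grip_width: 0.0942
grip_force: 0.0
```

Emit:
apply_moves(
  deltas=[
    [255, 0, 0, 0, 0, 0, 0],
    [255, 0, 0, 0, 0, 0, 0],
    [255, 0, 0, 0, 0, 0, 0],
    [255, 0, 0, 0, 0, 0, 0],
    [255, 0, 0, 0, 0, 0, 0],
    [255, 0, 0, 0, 0, 0, 0],
    [255, 0, 0, 0, 0, 0, 0],
    [255, 0, 0, 0, 0, 0, 0],
    [255, 0, 0, 0, 0, 0, 0],
    [255, 0, 0, 0, 0, 0, 0],
  ],
  grip_force=12,
)

```text
time_s: 29.1
ee_pos: [0.6716, 0.0624, 0.0443]
eef_rot: [3.142, 0.0, 2.307]
force: [-0.2, -0.2, -0.4]
grip_width: 0.0238
grip_force: 12.0
```

Emit:
apply_moves(
  deltas=[
    [255, 0, 0, 1.0, 0, 0, 0],
    [255, 0, 0, 2.5, 0, 0, 0],
    [255, 0, 0, 3, 0, 0, 0],
    [255, 0, 0, 2.5, 0, 0, 0],
    [255, -1.2, 1.3, 0, 0, 0, 0.01],
    [255, -2.5, 2.7, 0, 0, 0, 0.01],
    [255, -2.5, 2.7, 0, 0, 0, 0.01],
    [255, -2.5, 2.7, 0, 0, 0, 0.01],
    [255, -2.5, 2.7, 0, 0, 0, 0.01],
    [255, -2.5, 2.7, 0, 0, 0, 0.01],
  ],
)

```text
time_s: 30.1
ee_pos: [0.5336, 0.2114, 0.1351]
eef_rot: [3.141, 0.0, 2.367]
force: [0.9, 0.6, -0.4]
grip_width: 0.0238
grip_force: 12.0
```

Emit:
apply_moves(
  deltas=[
    [255, -2.5, 2.7, 0, 0, 0, 0],
    [255, -1.8, 1.8, 0, 0, 0, 0],
    [255, -0.7, 0.6, 0, 0, 0, 0],
    [255, 0, 0, 0, 0, 0, 0],
    [255, 0, 0, -2.5, 0, 0, 0],
    [255, 0, 0, -2.5, 0, 0, 0],
    [255, 0, 0, -2.0, 0, 0, 0],
    [255, 0, 0, -1, 0, 0, 0],
    [255, 0, 0, -0.4, 0, 0, 0],
    [255, 0, 0, 0, 0, 0, 0],
  ],
)

```text
time_s: 31.1
ee_pos: [0.4851, 0.2611, 0.0505]
eef_rot: [3.141, 0.0, 2.366]
force: [-0.2, 0.5, -0.3]
grip_width: 0.0238
grip_force: 12.0
```

Emit:
apply_moves(
  deltas=[
    [255, 0, 0, -0.3, 0, 0, 0],
    [255, 0, 0, -0.15, 0, 0, 0],
    [255, 0, 0, -0.1, 0, 0, 0],
    [255, 0, 0, 0, 0, 0, 0],
  ],
)

```text
time_s: 31.5
ee_pos: [0.4847, 0.2615, 0.0449]
eef_rot: [3.141, 0.0, 2.367]
force: [-0.6, -0.0, 0.2]
grip_width: 0.0239
grip_force: 12.0
```

Emit:
apply_moves(
  deltas=[
    [255, 0, 0, -0.05, 0, 0, 0],
    [255, 0, 0, 0, 0, 0, 0],
  ],
)

```text
time_s: 31.7
ee_pos: [0.4846, 0.2615, 0.0443]
eef_rot: [3.141, 0.0, 2.367]
force: [0.3, 0.3, 0.3]
grip_width: 0.0239
grip_force: 12.0
```

Emit:
apply_moves(
  deltas=[
    [255, 0, 0, -0.05, 0, 0, 0],
    [255, 0, 0, 0, 0, 0, 0],
  ],
)

```text
time_s: 31.9
ee_pos: [0.4847, 0.2615, 0.0442]
eef_rot: [3.141, 0.0, 2.367]
force: [-1.8, -1.0, 5.2]
grip_width: 0.0242
grip_force: 12.0
```

Contact. Release, lift and move clear for a final look.

Emit:
apply_moves(
  deltas=[
    [120, 0, 0, 0, 0, 0, 0],
    [120, 0, 0, 0, 0, 0, 0],
    [120, 0, 0, 0, 0, 0, 0],
    [120, 0, 0, 0, 0, 0, 0],
    [120, 0, 0, 0.5, 0, 0, 0],
    [120, 0, 0, 1.5, 0, 0, 0],
    [120, 0, 0, 3, 0, 0, 0],
    [120, 0, 0, 4, 0, 0, 0],
  ],
)

```text
time_s: 32.7
ee_pos: [0.484, 0.2612, 0.1348]
eef_rot: [-3.14, -0.001, 2.367]
force: [-0.1, 0.7, -0.2]
grip_width: 0.0494
grip_force: 0.0
```

Emit:
apply_moves(
  deltas=[
    [120, 0, -3, 1, 0, 0, 0],
    [120, 0, -4, 1, 0, 0, 0],
    [120, 0, -4, 1, 0, 0, 0],
    [120, 0, -4, 1, 0, 0, 0],
    [120, 0, -4, 1, 0, 0, 0],
    [120, 0, -4, 0, 0, 0, 0],
    [120, 0, -2, 0, 0, 0, 0],
    [120, 0, 0, 0, 0, 0, 0],
    [120, 0, 0, 0, 0, 0, 0],
  ],
)

```text
time_s: 33.6
ee_pos: [0.4847, 0.0117, 0.1846]
eef_rot: [3.141, 0.001, 2.366]
force: [0.3, -0.0, -0.5]
grip_width: 0.0501
grip_force: 0.0
```

```bash
python3 - <<'E'
from h import *
a=snap("scene","pics/s8.png"); cv2.imwrite("pics/s8b.png",cv2.resize(cv2.imread("pics/s8.png")[120:330,60:420],None,fx=2.2,fy=2.2))
E
```

```text
(no output)
```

View pics/s8b.png

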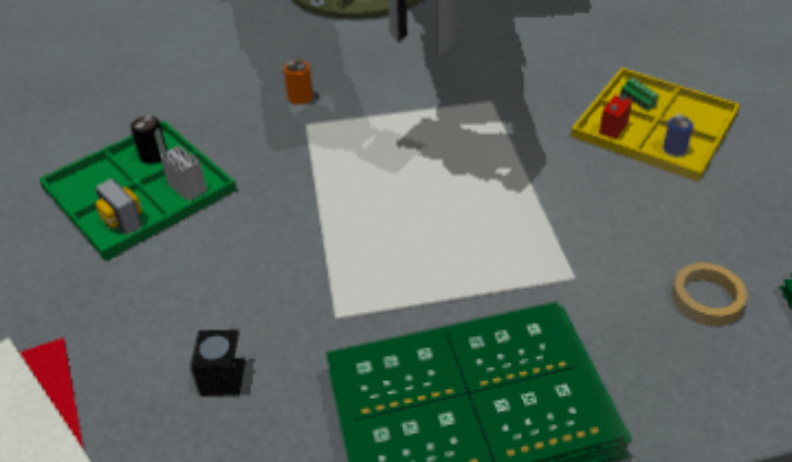

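The five parts stand upright in their own compartments: black (147,138), heat sink (185,172) and transformer (120,205) in the green tray, film (615,117) and blue (678,135) in the yellow tray. The terminal block, magnifier, tape and orange cap look unmoved.

```bash
python3 -c "
from station import ctrl
print(ctrl.hand_in())"
```

```text
the job is handed in; nothing more can be done
None
```

Both kits are made up and handed in at about 34 s of the 112 s limit: all five parts stand upright in their own compartments, and the terminal block, magnifier, tape and orange cap look unmoved in the final picture.

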